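# Sound the tuning drone

### The job

Get the stall's tuning drone sounding: using only the closed fingertips, first press down the ridged end of the rocker on the grey mains switch block so that it is fully on, then push the long bar key fully in, and then the round disc key fully in, in that order. Leave the cross key and the small square stud key out, only press and never lift or shove the switch block, and do not disturb anything else on the counter.

Things in the scene. Friction and masses are not known exactly. Their poses are not given: they have to be found in the camera images.
- drone: Drone box, fixed: dark wood, 284 mm wide (y). Origin on the counter under the middle of the key row; x points away from the robot. x -50 to +47 mm: low tray (rims 26 mm high) with four black note blocks (78 x 60 mm, tops 38 mm up) at y = -96, -32, 32, 96 mm, order varies. x 47 to 122 mm: loudspeaker housing 54 mm high
- key_bar_top (a point): Centre of the top of the bar key (moves with it): long narrow aluminium bar 52 mm (along the drone box's x) by 14 mm, 10 mm thick, on its note block. Every key's top is 52 mm above the counter when out and 42 mm when fully in; keys stand 64 mm apart, centre to centre. The caps cannot be taken off
- key_bar (a joint): Travel of the bar key, m: 0 = out, 0.010 = fully in. All keys go straight down against about 3 N of friction and stay wherever they are left, with no return spring. They may start up to 1 mm in
- key_disc_top (a point): Centre of the top of the disc key: a round flat aluminium disc 42 mm across, 10 mm thick; heights and travel as for the bar key
- key_disc (a joint): Travel of the disc key, m: 0 = out, 0.010 = fully in; about 3 N, stays where left
- key_cross_top (a point): Centre of the top of the cross key: an aluminium plus shape 46 x 42 mm with arms 12 mm wide; not to be pressed; heights as for the bar key
- key_cross (a joint): Travel of the cross key, m: 0 = out, 0.010 = fully in; stays where left
- key_stud_top (a point): Centre of the top of the stud key: a small square aluminium stud 15 x 15 mm; not to be pressed; heights as for the bar key
- key_stud (a joint): Travel of the stud key, m: 0 = out, 0.010 = fully in; stays where left
- switch: Mains switch block, loose, about 0.6 kg: grey plastic, 120 mm (its x) x 64 mm (y) x 34 mm high, a short black cable stub on its +x end, a black rocker on top. Origin at the centre of its underside, z up; its -x end faces roughly the robot. It stands left or right of the drone box
- rocker_ridge (a point): Middle of the top of the ridge on the rocker (moves with it). The rocker is a black plate 70 mm (block's x) x 34 mm, pivoting about the block's y axis 47 mm above its underside. The ridge, 8 mm wide and 5 mm high, runs across the -x end (the ON end, away from the cable stub), 29 mm from the pivot. Its top is about 60 mm above the counter when off, 50 mm when on
- rocker (a joint): Rocker angle, rad: 0 = off (ridge end up), 0.36 = fully on (ridge end down). Takes about 3 N on the ridge and stays where it is left; it may start up to 0.04 rad in
- bottle: Bystander: empty green glass bottle 72 mm across with a tin funnel (92 mm across) fixed in its neck, 206 mm high in all. Origin at the centre of its underside, z up. It stands on the other side of the drone box from the switch block
- bowl: Bystander: copper bowl 116 mm across, 45 mm high; origin at the centre of its underside
- fork: Bystander: steel tuning fork lying flat, 114 mm long along its x, 6 mm thick; origin on its underside near the middle
- stick: Bystander: flat bamboo burnishing stick 160 x 14 x 7 mm; origin at the centre of its underside, x along it
- weight: Bystander: small brass weight 28 mm across, 24 mm high, standing on the loudspeaker housing's roof (54 mm above the counter); origin at the centre of its underside
- dowel0: Bystander: wooden tuning dowel standing upright behind the drone box, 30 mm across, 55 mm high; origin at the centre of its underside
- dowel1: Bystander: the second, like dowel0
- hammer: Bystander: small tuning hammer lying flat, 200 mm long; its x runs along the handle towards the head
Things that resemble listed ones, but are neither listed nor needed, are in the scene too. Of the things that look like the switch, the largest one is meant.

How it is judged:
By the outcome, as a careful person would: the job done as asked, in the order asked, and still so for the second after the job is handed in, with the robot touching nothing.
It also fails if it takes over 54 s, if anything falls off the work surface, if the arm or the gripper's body presses on something with over 40 N, if the wrist force passes 120 N, or if a joint passes its speed limit or range.

### The arm

A 6-joint arm with a two-finger parallel gripper is mounted at the origin on the work surface. World frame = base frame: x ahead of the robot, y to its left, z up, the work surface at z = 0. Lengths are in m, angles in rad, forces in N, time in s.
With the tool pointing down it reaches from about 0.4 to 0.825 m from the base axis. Payload 7 kg.
Tool frame: the origin (TCP) lies at the very end of the fingers, on their centre line; the grasp point (between the pads) lies 19 mm behind it (arm.grasp_offset is the distance from the TCP to the grasp point, in m); z points along the fingers, y is the line along which they close (so a half turn about z gives the same grasp; the last joint's range is limited). The gripper opens to 88 mm and grips with 3 to 60 N. Pads are 19 mm wide; open, the fingers measure 130 mm over their backs; the gripper's body (78 mm by 193 mm) begins 47 mm behind the grasp point.
Start: joints at [1.412, 0.359, 0.012, 0, -1.224, -0.288], TCP at [0.292, 0.609, 0.227] pointing down, gripper open.
Joint ranges: [-3.07, 3.07], [-1.43, 2.12], [-1.02, 1.25], [-3.03, 1.67], [-3.05, -0], [-3.03, 3.03]. Speed limits (rad/s): [2.39, 2.39, 3.01, 3.14, 3.14, 3.14].

### API

Orientations are given as [roll, pitch, yaw] about the fixed x, y, z axes, in that order (R = Rz(yaw) Ry(pitch) Rx(roll)).
In Python, from station import get_state, cams, arm, nets gives the robot as it stands.
- The arm moves only by the shell command python3 -m creep 'ROWS' [FORCE]. ROWS is a JSON object of lists of equal length, an entry for each row: "translation": the shift along the world's x, y, z in mm, a list of three; "spin": the turn about the world's z in rad; "gripper": the opening, from 0 (shut) to 1 (fully open). In form: {"translation": [[dx, dy, dz], ...], "spin": [spin, ...], "gripper": [gripper, ...]}. A call has 1 to 8 rows; each row shifts and turns the commanded pose from where the row before left it; what a row does not reach is not made up. A row lasts 1/10 s, in which the tool goes at most 50 mm and 8.59 degrees, less where a joint would pass 70% of its speed; a pose out of reach is approached as far as the arm can. A call is refused whole if a number of a shift passes 50 or a number of a turn 0.15, either way. A call with a gripper value outside its range is refused whole. The fingers move at their own pace and stop on an object; FORCE is the grip in N (left out, the last holds). Time passes only in rows, so rows that do not move let the fingers close. It gives the time, the measured TCP pose, the force, the opening and the grip force at its end, in the units of the state.
- get_state(): the state, without advancing time (a new reading comes with each control period).
- cams.grab_frame(name): name is "side" or "top" or "wrist"; returns a dict with "img" (420x560x3 uint8, red, green, blue), "mtx" (3x3 intrinsics, pixels), "R" (3x3) and "t" (3): a world point X has camera coordinates R X + t. Camera axes: x right, y down, z forward; pixel columns grow to the right and rows downward; lengths in m; the calibration is good to about 2 mm. The wrist camera is an equidistant fisheye: a pixel r from the principal point sees the ray r / f radians off the axis. A picture is of the moment at which its call begins. There is no depth.
- arm.job_done(): hands the job in; it is judged then, once.
Trained networks look in the newest picture that a camera, given by its name, has taken for a name from the list of things; names that differ only in an ending like _2 or _b are one class to them, and where a whole thing is asked for, a point or a joint stands for the part that bears it (a point fixed in the world has none). Each returns a list of dicts, best first, with "confidence" (0 to 1); they miss things now and then, are a little off and sometimes report something else, mostly with a low value. They report only what shows in the picture. A call takes as long as a camera call. They do not tell look-alikes from the thing itself.
- nets.search_frame(camera, label): "centre" ([x, y, z] in m, in world coordinates, good to about 4 mm: the middle of the surface that is visible of it).
- nets.pinpoint(camera, label): "centre" ([x, y, z] in m, in world coordinates, good to about 4 mm: a listed point, or the origin of a listed thing).
The state is a dict: "t": time; "q": joint angles; "qd": joint speeds; "joint_efforts": joint torques, N m; "eef_pos": TCP position; "ee_rot": TCP orientation; "force": force on the tool from outside, world axes, zero at the start; "moment": the same for the moment, N m; "width": finger opening in m; "gripper_force": force on a finger pad.
Only numpy, scipy, OpenCV 4.12 (cv2) and the standard library are available. Lean on these libraries where they do the work, as an engineer would, in place of code of your own. Each camera call takes 0.05 s, during which the arm holds its last target. There are 200 camera calls.

## Working session

There is one attempt and no reset: what is moved stays moved. The work goes in short steps, Python scripts to look and compute and a shell command to move; the robot and the scene stay as the last step left them, time stands still between calls to the robot, and variables do not carry over. Pictures are saved under pics/ and viewed, at most 10 in all, crops included, and the job is handed in when it is done.

```bash
mkdir -p pics; python3 - <<'E'
from station import get_state,cams,arm,nets
import cv2
s=get_state();print(s['t'],s['eef_pos'],s['ee_rot'],s['width'])
for c in ("top","side"):
    f=cams.grab_frame(c);cv2.imwrite(f"pics/{c}0.png",f["img"][:,:,::-1])
    print(c,f["mtx"].tolist(),f["R"].round(4).tolist(),f["t"].round(4).tolist())
    for n in ("key_bar_top","key_disc_top","key_cross_top","key_stud_top","rocker_ridge","switch","drone","bottle","bowl","weight"):
        print(c,n,[([round(v,3) for v in d["centre"]],round(d["confidence"],2)) for d in nets.pinpoint(c,n)[:4]])
print(get_state()['t'])
E
```

```text
0.0 [0.29147347 0.6082956  0.2256373 ] [ 3.13996533e+00 -1.68104548e-04 -4.46894842e-01] 0.08762892420177254
top [[399.2389620448115, 0.0, 278.7330266078192], [0.0, 399.2389620448115, 204.02182796388402], [0.0, 0.0, 1.0]] [[0.0165, -0.9998, -0.0131], [-0.9868, -0.0142, -0.1613], [0.161, 0.0156, -0.9868]] [0.0856, 0.5546, 1.0802]
top key_bar_top [([0.524, 0.022, 0.048], 0.68)]
top key_disc_top [([0.551, -0.102, 0.051], 0.75)]
top key_cross_top [([0.508, 0.088, 0.051], 0.45)]
top key_stud_top [([0.542, -0.037, 0.057], 0.37)]
top rocker_ridge [([0.467, 0.34, 0.064], 0.79), ([0.533, 0.473, 0.048], 0.72), ([0.322, 0.403, 0.046], 0.72)]
top switch [([0.322, 0.383, -0.001], 0.84), ([0.509, 0.474, 0.001], 0.65), ([0.495, 0.335, -0.0], 0.62)]
top drone [([0.53, -0.01, -0.004], 0.72), ([0.717, -0.297, 0.001], 0.29)]
top bottle [([0.482, -0.339, -0.002], 0.64)]
top bowl [([0.734, 0.256, -0.002], 0.64), ([0.466, 0.337, 0.064], 0.24)]
top weight [([0.602, 0.062, 0.052], 0.55)]
side [[498.6071538442651, 0.0, 280.9979346436886], [0.0, 498.6071538442651, 210.9736305529742], [0.0, 0.0, 1.0]] [[0.9366, -0.35, -0.0148], [-0.2197, -0.5539, -0.8031], [0.2729, 0.7555, -0.5957]] [-0.4845, 0.2233, 0.9437]
side key_bar_top [([0.525, 0.029, 0.05], 0.52)]
side key_disc_top [([0.55, -0.104, 0.051], 0.6), ([0.776, -0.078, -0.0], 0.25)]
side key_cross_top [([0.508, 0.087, 0.05], 0.44)]
side key_stud_top [([0.538, -0.039, 0.052], 0.49)]
side rocker_ridge [([0.474, 0.338, 0.061], 0.76), ([0.532, 0.47, 0.042], 0.65), ([0.325, 0.399, 0.045], 0.54)]
side switch [([0.518, 0.477, 0.002], 0.95), ([0.317, 0.38, 0.002], 0.68), ([0.493, 0.335, 0.002], 0.67)]
side drone [([0.528, -0.006, -0.001], 0.8)]
side bottle [([0.477, -0.337, -0.001], 0.6), ([0.529, 0.028, 0.051], 0.5)]
side bowl [([0.73, 0.258, 0.002], 0.98), ([0.479, -0.339, -0.0], 0.28)]
side weight [([0.481, -0.338, -0.002], 0.44), ([0.606, 0.058, 0.051], 0.43)]
1.1
```

View pics/top0.png

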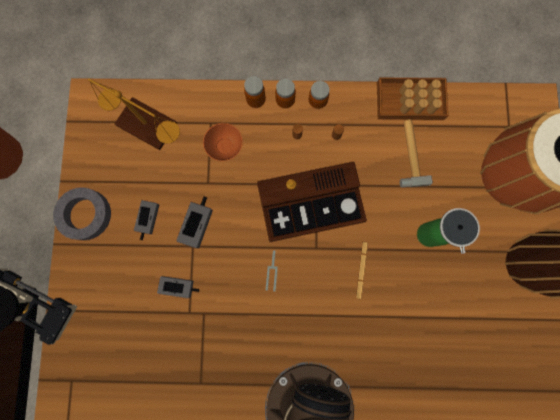

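View pics/side0.png

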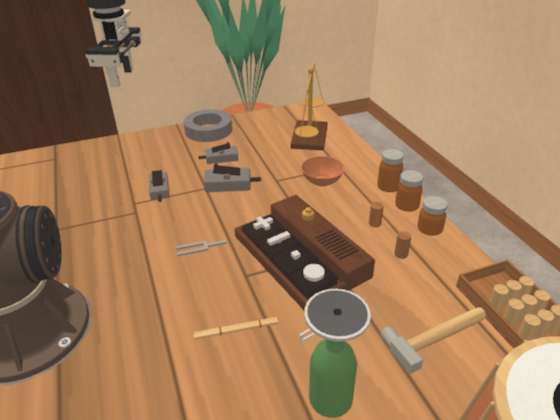

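```bash
python3 - <<'E'
import cv2
a=cv2.imread("pics/top0.png")[125:260,60:210]
b=cv2.imread("pics/top0.png")[125:230,210:345]
h=cv2.resize(a,(400,360),interpolation=2);g=cv2.resize(b,(400,360),interpolation=2)
cv2.imwrite("pics/crop.png",cv2.hconcat([h,g]))
E
```

```text
(no output)
```

View pics/crop.png

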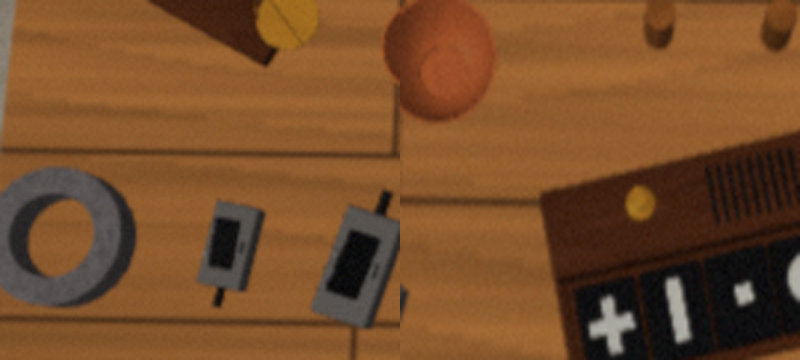

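The top view shows three switch look-alikes, at px (195,225), (146,217) and (175,287). The one at (195,225) is clearly the largest, so it is the one meant. Its cable points to (204,201), so the ridge is at the near end, about (0.469, 0.341). The crop shows the keys from left to right as cross, bar, stud, disc. The side view shows the same arrangement.

```bash
python3 -m creep '{"translation":[[25,-38,0],[25,-38,0],[25,-38,0],[25,-38,0],[25,-38,0],[15,-38,0],[0,-38,0],[0,0,0]],"spin":[0.1,0,0,0,0,0,0,0],"gripper":[0,0,0,0,0,0,0,0]}' 20
python3 - <<'E'
from station import get_state,cams,arm,nets
import cv2,numpy as np
s=get_state();print(s['t'],s['eef_pos'],s['ee_rot'],s['width'],s['force'])
f=cams.grab_frame("wrist");cv2.imwrite("pics/w1.png",f["img"][:,:,::-1])
for n in ("rocker_ridge","switch","key_bar_top"):
    print(n,[([round(v,3) for v in d["centre"]],round(d["confidence"],2)) for d in nets.pinpoint("wrist",n)[:4]])
K=f["mtx"]
def proj(X):
    c=f["R"]@np.array(X)+f["t"];r=np.hypot(c[0],c[1]);th=np.arctan2(r,c[2])
    return (K[0,2]+K[0,0]*th*c[0]/r,K[1,2]+K[1,1]*th*c[1]/r)
for X in ([.469,.341,.061],[.494,.335,.05],s['eef_pos']): print(np.round(proj(X),1))
E
```

```text
t: 1.9
eef_pos: [0.4317, 0.3388, 0.2271]
ee_rot: [3.141, 0.0, -0.35]
force: [-0.7, 0.9, 0.5]
width: 0.0289
gripper_force: 0.0
1.9 [0.43170134 0.33877187 0.22705872] [ 3.14148206e+00  3.14366807e-04 -3.49989255e-01] 0.02887348932645732 [-0.66554055  0.85311281  0.49779855]
rocker_ridge [([0.534, 0.469, 0.047], 0.78), ([0.469, 0.34, 0.058], 0.64)]
switch [([0.513, 0.473, 0.001], 0.96), ([0.318, 0.377, -0.001], 0.82), ([0.492, 0.333, 0.005], 0.74)]
key_bar_top [([0.523, 0.025, 0.055], 0.88), ([0.376, 0.107, -0.003], 0.45)]
[265.5 161. ]
[263.  135.3]
[279.9 262.5]
```

View pics/w1.png

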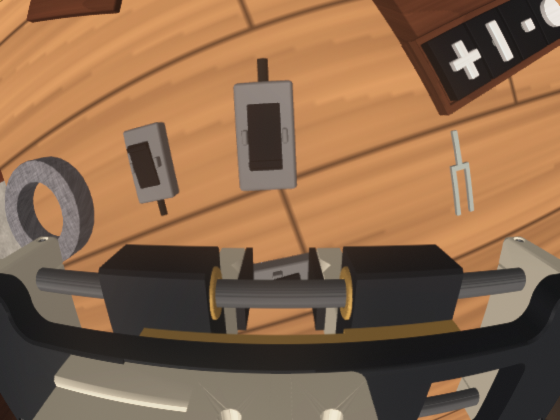

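The wrist view shows the large switch at (265,135), aligned with the tool, with its cable stub pointing away at (263,68). The ridge end is near (266,162). I'll go over it and down.

```bash
python3 -m creep '{"translation":[[18,1,-30],[18,1,-40],[0,0,-40],[0,0,-30],[0,0,-8],[0,0,0],[0,0,0],[0,0,0]],"spin":[0,0,0,0,0,0,0,0],"gripper":[0,0,0,0,0,0,0,0]}'
python3 - <<'E'
from station import get_state,cams,arm,nets
import cv2,numpy as np
for c in ("side","wrist","top"):
    f=cams.grab_frame(c)
    print(c,[([round(v,3) for v in d["centre"]],round(d["confidence"],2)) for d in nets.pinpoint(c,"rocker_ridge")[:4]])
    if c=="side":
        cv2.imwrite("pics/s2.png",cv2.resize(f["img"][110:230,150:310,::-1],(800,600),interpolation=2))
E
```

```text
t: 2.9
eef_pos: [0.4684, 0.346, 0.0805]
ee_rot: [-3.139, -0.001, -0.346]
force: [0.1, 0.0, -0.6]
width: 0.0003
gripper_force: 0.0
side [([0.467, 0.337, 0.062], 0.58), ([0.322, 0.4, 0.044], 0.57), ([0.531, 0.471, 0.043], 0.48)]
wrist [([0.47, 0.344, 0.058], 0.66), ([0.534, 0.472, 0.049], 0.65)]
top [([0.321, 0.402, 0.042], 0.7), ([0.465, 0.342, 0.06], 0.45)]
```

View pics/s2.png

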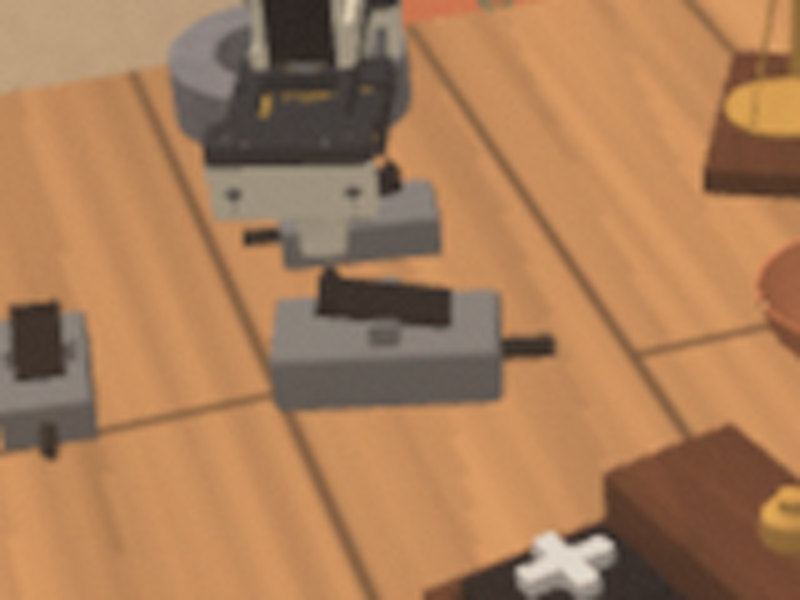

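The side crop shows the closed fingertip right above the ridge, which sits at the raised left end of the rocker (325,275), with the rocker off. Next I'll press down in small steps.

```bash
python3 -m creep '{"translation":[[0,-4,-10],[0,0,-6],[0,0,-3],[0,0,-3],[0,0,-2],[0,0,-2],[0,0,0],[0,0,0]],"spin":[0,0,0,0,0,0,0,0],"gripper":[0,0,0,0,0,0,0,0]}'
python3 -m creep '{"translation":[[0,0,-1.5],[0,0,-1.5],[0,0,0],[0,0,0]],"spin":[0,0,0,0],"gripper":[0,0,0,0]}'
```

```text
t: 4.0
eef_pos: [0.4679, 0.3409, 0.0525]
ee_rot: [-3.141, -0.0, -0.347]
force: [0.5, 0.6, 0.4]
width: 0.0005
gripper_force: 0.0
t: 4.4
eef_pos: [0.4678, 0.341, 0.0501]
ee_rot: [-3.141, -0.0, -0.347]
force: [-2.7, -0.6, 6.6]
width: 0.0005
gripper_force: 3.3
```

```bash
for i in 1; do python3 -m creep '{"translation":[[0,0,-1],[0,0,0],[0,0,0]],"spin":[0,0,0],"gripper":[0,0,0]}'; done
python3 -m creep '{"translation":[[0,0,-1],[0,0,0],[0,0,0]],"spin":[0,0,0],"gripper":[0,0,0]}'
```

```text
t: 4.7
eef_pos: [0.4679, 0.3411, 0.0498]
ee_rot: [-3.141, -0.001, -0.346]
force: [-5.6, -1.9, 13.1]
width: 0.0003
gripper_force: 6.5
t: 5.0
eef_pos: [0.4679, 0.3411, 0.0496]
ee_rot: [-3.14, -0.001, -0.346]
force: [-7.3, -2.8, 19.4]
width: 0.0002
gripper_force: 9.8
```

Firm stop at 50 mm, so it is fully on. I'll lift, check it, and travel to the bar key.

```bash
python3 -m creep '{"translation":[[0,0,30],[0,0,45],[0,0,20],[0,-30,0],[10,-45,0],[10,-45,0],[10,-45,0],[10,-45,0]],"spin":[0,0,0,0,0.14,0.14,0.14,0.147],"gripper":[0,0,0,0,0,0,0,0]}'
python3 -m creep '{"translation":[[10,-45,0],[6,-40,0],[0,-20,0],[0,0,0],[0,0,0]],"spin":[0,0,0,0,0],"gripper":[0,0,0,0,0]}'
python3 - <<'E'
from station import get_state,cams,arm,nets
import cv2,numpy as np
P={}
for c in ("side","wrist","top"):
    f=cams.grab_frame(c)
    for n in ("rocker_ridge","key_bar_top","key_disc_top","key_stud_top","key_cross_top"):
        print(c,n,[([round(v,3) for v in d["centre"]],round(d["confidence"],2)) for d in nets.pinpoint(c,n)[:3]])
    P[c]=f["img"][:,:,::-1]
cv2.imwrite("pics/m3.png",cv2.hconcat([cv2.resize(P["side"][130:220,140:260],(400,300)),cv2.resize(P["wrist"],(400,300))]))
E
```

```text
t: 5.8
eef_pos: [0.5073, 0.1313, 0.1426]
ee_rot: [-3.141, -0.0, 0.219]
force: [1.1, 0.6, 0.4]
width: 0.0001
gripper_force: 0.0
t: 6.3
eef_pos: [0.5234, 0.0276, 0.1425]
ee_rot: [-3.142, -0.0, 0.211]
force: [0.5, -0.2, -0.2]
width: 0.0007
gripper_force: 0.0
side rocker_ridge [([0.466, 0.338, 0.049], 0.75), ([0.322, 0.404, 0.044], 0.61), ([0.531, 0.469, 0.043], 0.54)]
side key_bar_top [([0.523, 0.026, 0.049], 0.49), ([0.479, -0.34, 0.0], 0.43)]
side key_disc_top [([0.55, -0.101, 0.053], 0.62)]
side key_stud_top [([0.537, -0.04, 0.05], 0.4)]
side key_cross_top [([0.508, 0.086, 0.051], 0.75)]
wrist rocker_ridge []
wrist key_bar_top [([0.524, 0.026, 0.053], 0.62)]
wrist key_disc_top [([0.554, -0.101, 0.056], 0.98)]
wrist key_stud_top [([0.539, -0.035, 0.05], 0.75)]
wrist key_cross_top [([0.505, 0.085, 0.05], 0.9)]
top rocker_ridge [([0.324, 0.405, 0.042], 0.6), ([0.536, 0.472, 0.048], 0.54)]
top key_bar_top []
top key_disc_top [([0.55, -0.099, 0.048], 0.58)]
top key_stud_top []
top key_cross_top [([0.51, 0.086, 0.053], 0.52)]
```

View pics/m3.png

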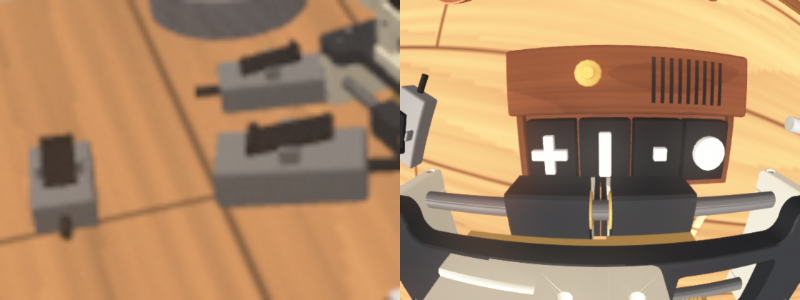

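In the left half, the rocker on the large switch is now tilted with its ridge end down at (255,130). The right half shows the bar key at (605,153), straight ahead of the fingers. I'll press it.

```bash
python3 -m creep '{"translation":[[0,-2,-40],[0,0,-30],[0,0,-14],[0,0,-5],[0,0,-5],[0,0,-3],[0,0,0],[0,0,0]],"spin":[0,0,0,0,0,0,0,0],"gripper":[0,0,0,0,0,0,0,0]}'
python3 -m creep '{"translation":[[0,0,-2],[0,0,-1],[0,0,0],[0,0,0]],"spin":[0,0,0,0],"gripper":[0,0,0,0]}'
```

```text
t: 8.0
eef_pos: [0.5241, 0.0264, 0.0463]
ee_rot: [-3.141, -0.002, 0.213]
force: [-0.1, -0.1, 1.6]
width: 0.0005
gripper_force: 0.0
t: 8.4
eef_pos: [0.5241, 0.0265, 0.043]
ee_rot: [-3.141, -0.002, 0.213]
force: [1.7, 1.0, 2.7]
width: 0.0006
gripper_force: 1.4
```

```bash
python3 -m creep '{"translation":[[0,0,-1],[0,0,-1],[0,0,0],[0,0,0]],"spin":[0,0,0,0],"gripper":[0,0,0,0]}'
python3 -m creep '{"translation":[[0,0,-1],[0,0,0],[0,0,0]],"spin":[0,0,0],"gripper":[0,0,0]}'
```

```text
t: 8.8
eef_pos: [0.5242, 0.0265, 0.0421]
ee_rot: [3.142, -0.002, 0.213]
force: [-3.8, 1.8, 16.3]
width: 0.0006
gripper_force: 8.4
t: 9.1
eef_pos: [0.5243, 0.0265, 0.042]
ee_rot: [3.141, -0.003, 0.214]
force: [-6.7, 2.7, 26.1]
width: 0.0001
gripper_force: 13.3
```

Bar is bottomed at 42 mm. On to the disc.

```bash
python3 -m creep '{"translation":[[0,0,30],[0,0,35],[9,-42,0],[9,-42,0],[9,-42,0],[0,0,0],[0,0,0]],"spin":[0,0,0,0,0,0,0],"gripper":[0,0,0,0,0,0,0]}'
python3 - <<'E'
from station import cams,nets
for c in ("side","wrist","top"):
    f=cams.grab_frame(c)
    for n in ("key_bar_top","key_disc_top","key_stud_top"):
        print(c,n,[([round(v,3) for v in d["centre"]],round(d["confidence"],2)) for d in nets.pinpoint(c,n)[:2]])
E
```

```text
t: 9.8
eef_pos: [0.5492, -0.1011, 0.1037]
ee_rot: [-3.141, 0.002, 0.21]
force: [-0.6, 0.5, 0.3]
width: 0.0004
gripper_force: 0.0
side key_bar_top [([0.524, 0.025, 0.039], 0.54)]
side key_disc_top [([0.552, -0.099, 0.053], 0.51)]
side key_stud_top [([0.537, -0.038, 0.053], 0.48)]
wrist key_bar_top [([0.524, 0.027, 0.043], 0.84)]
wrist key_disc_top [([0.552, -0.1, 0.051], 0.91)]
wrist key_stud_top [([0.536, -0.036, 0.053], 0.74)]
top key_bar_top []
top key_disc_top []
top key_stud_top []
```

```bash
python3 -m creep '{"translation":[[2,0,-30],[0,0,-14],[0,0,-5],[0,0,-5],[0,0,-3],[0,0,-2],[0,0,-1],[0,0,0]],"spin":[0,0,0,0,0,0,0,0],"gripper":[0,0,0,0,0,0,0,0]}'
python3 -m creep '{"translation":[[0,0,-1],[0,0,-1],[0,0,0],[0,0,0]],"spin":[0,0,0,0],"gripper":[0,0,0,0]}'
```

```text
t: 11.2
eef_pos: [0.5525, -0.0999, 0.0448]
ee_rot: [3.142, -0.001, 0.213]
force: [-0.0, 0.8, -0.9]
width: 0.0005
gripper_force: 0.0
t: 11.6
eef_pos: [0.5526, -0.0999, 0.0427]
ee_rot: [3.141, -0.001, 0.213]
force: [-0.3, 0.1, 1.7]
width: 0.0006
gripper_force: 1.0
```

```bash
python3 -m creep '{"translation":[[0,0,-1],[0,0,-1],[0,0,0],[0,0,0]],"spin":[0,0,0,0],"gripper":[0,0,0,0]}'
python3 -m creep '{"translation":[[0,0,-1],[0,0,0],[0,0,0]],"spin":[0,0,0],"gripper":[0,0,0]}'
```

```text
t: 12.0
eef_pos: [0.5527, -0.0999, 0.0421]
ee_rot: [3.141, -0.001, 0.213]
force: [-4.6, 1.7, 17.0]
width: 0.0007
gripper_force: 8.5
t: 12.3
eef_pos: [0.5527, -0.0999, 0.042]
ee_rot: [3.141, -0.001, 0.214]
force: [-8.4, 3.2, 25.6]
width: 0.0006
gripper_force: 12.9
```

Bottomed. I'll lift clear, move back and check everything.

```bash
python3 -m creep '{"translation":[[0,0,30],[0,0,45],[0,0,45],[0,0,45],[-30,0,30],[-30,0,0],[0,0,0],[0,0,0]],"spin":[0,0,0,0,0,0,0,0],"gripper":[0,0,0,0,0,0,0,0]}'
python3 - <<'E'
from station import cams,nets
import cv2
P={}
for c in ("side","wrist","top"):
    f=cams.grab_frame(c);P[c]=f["img"][:,:,::-1]
    for n in ("rocker_ridge","key_bar_top","key_disc_top","key_stud_top","key_cross_top"):
        print(c,n,[([round(v,3) for v in d["centre"]],round(d["confidence"],2)) for d in nets.pinpoint(c,n)[:3]])
cv2.imwrite("pics/m5.png",cv2.hconcat([cv2.resize(P["side"][130:310,140:380],(400,300)),cv2.resize(P["wrist"],(400,300))]))
E
```

```text
t: 13.1
eef_pos: [0.492, -0.0998, 0.2349]
ee_rot: [-3.141, -0.001, 0.213]
force: [0.5, 0.2, 0.1]
width: 0.0
gripper_force: 0.0
side rocker_ridge [([0.469, 0.34, 0.05], 0.8), ([0.535, 0.473, 0.043], 0.62), ([0.322, 0.399, 0.044], 0.51)]
side key_bar_top [([0.526, 0.029, 0.04], 0.51), ([0.493, 0.335, -0.002], 0.45)]
side key_disc_top [([0.551, -0.1, 0.043], 0.53)]
side key_stud_top [([0.537, -0.041, 0.051], 0.45)]
side key_cross_top [([0.508, 0.09, 0.048], 0.49)]
wrist rocker_ridge []
wrist key_bar_top [([0.525, 0.027, 0.043], 0.56)]
wrist key_disc_top [([0.552, -0.102, 0.043], 0.95)]
wrist key_stud_top [([0.536, -0.034, 0.053], 0.73)]
wrist key_cross_top [([0.507, 0.084, 0.05], 0.95), ([0.491, 0.333, 0.004], 0.63)]
top rocker_ridge [([0.46, 0.341, 0.051], 0.87), ([0.373, -0.139, -0.002], 0.66), ([0.322, 0.402, 0.045], 0.65)]
top key_bar_top [([0.376, -0.14, -0.001], 0.39)]
top key_disc_top []
top key_stud_top [([0.483, -0.336, 0.001], 0.66)]
top key_cross_top []
```

View pics/m5.png

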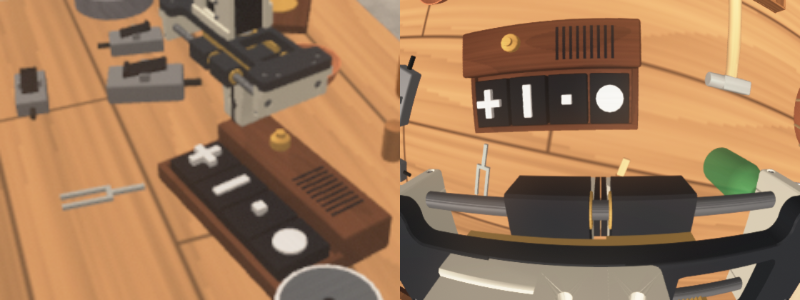

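The bar (230,187) and disc (290,240) are in, the cross (205,155) and stud (258,208) are still out, the rocker is on, and nothing else has moved.

```bash
python3 -c "
from station import arm
print(arm.job_done())"
```

```text
the job is handed in; nothing more can be done
None
```

I pressed the mains rocker fully on, then the bar key fully in, then the disc key fully in; the cross and stud keys are still out, nothing else in the final pictures had moved, and the job was handed in after about 13 s of robot time.

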